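# Press the coffee tamper into its foam cutout

## Robot

A 6-joint arm with a two-finger parallel gripper is mounted at the origin on a cart in front of the work surface, level with it; the furniture and walls round the work are solid. World frame = base frame: x ahead of the robot, y to its left, z up, the work surface at z = 0. Lengths are in mm, angles in degrees, forces in N, time in s.
With the tool pointing down it reaches from about 275 to 875 mm from the base axis. Payload 12.5 kg.
Tool frame: the origin (TCP) lies between the finger pads, 19 mm behind the fingertips; this is the grasp point; z points along the fingers, y is the line along which they close (so a half turn about z gives the same grasp; the last joint's range is limited). The gripper opens to 85 mm and grips with 20 to 120 N. Pads are 22 mm wide; open, the fingers measure 114 mm over their backs; the gripper's body (76 mm by 85 mm) begins 54 mm behind the grasp point. The pads swing forward as they close: fully open they stand 13 mm farther back than shut.
Start: joints at [-74.633, 20.094, 94.641, -0, 65.266, -4.847], TCP at [190.058, -516.103, 249.99] pointing down, gripper open.
Joint ranges: [-157.81, 157.81], [-45, 120.19], [0.68, 151.7], [-89.99, 269.99], [4.06, 180], [-164.3, 164.3]. Speed limits (degrees/s): [127.2, 127.2, 159.86, 180, 180, 180].

## Interface

Orientations are given as a 3x3 rotation matrix whose columns are the frame's x, y, z axes.
In Python, from bench import manip, vision gives the robot as it stands (manip), with the cameras (vision).
- The arm moves only by the tool run_rows, called after ">>>" by a JSON object that holds its "method" and its "body". Schema: {"type":"object","properties":{"segments":{"type":"array","items":{"type":"array","items":{"type":"array","items":{"type":"number"},"minItems":6,"maxItems":6},"minItems":1,"maxItems":10},"minItems":1,"maxItems":1},"finger_gap":{"type":"number"},"clamp_n":{"type":"number"},"only":{"type":"string"},"quiet":{"type":"boolean"},"lines":{"type":"string"}},"required":["segments"],"additionalProperties":false}. segments is a list that holds a single list of rows (three levels of brackets), with 1 to 10 rows, each of 6 numbers: dx, dy, dz in fractions of the full range, 1 being 1000 mm, then a rotation vector rx, ry, rz in normalised numbers (1 is 180 degrees); each row is the pose to reach, as a shift and turn from the pose commanded when the call began, along the tool's axes at that moment; what a row does not reach only later rows make up. A row lasts 1/8 s, in which the tool goes at most 62.5 mm and 10.7 degrees, less where a joint would pass 70% of its speed; a pose out of reach is approached as far as the arm can. finger_gap is the opening from 0.0 (shut) to 1.0 (fully open), set as the call begins (left out keeps the last). The fingers move at their own pace and stop on an object; clamp_n is the grip in N (left out, the last holds). Time passes only in rows, so rows that do not move let the fingers close. The tool returns the time, the measured TCP pose, the force, the opening and the grip force at its end. only (a regular expression) keeps the lines of the reply that match it, lines (a string "A,B") keeps lines A to B, and quiet returns only ok. Input that does not fit is refused with a message, and nothing moves.
- manip.read_state(): the state, without advancing time (a new reading comes with each control period).
- vision.camera(name): name is "scene" or "side" or "wrist"; returns the picture (480x640x3 uint8, blue, green, red); there is no depth.
- vision.get_calibration(name): a dict with "intrinsics" (3x3 intrinsics, pixels), "camera_from_world" (4x4, takes a point from world to camera coordinates). Camera axes: x right, y down, z forward; pixel columns grow to the right and rows downward; lengths in mm; the calibration is good to about 2 mm. The wrist camera is an equidistant fisheye: a pixel r from the principal point sees the ray r / f radians off the axis. A picture is of the moment at which its call begins: read the wrist's pose just before it. get_calibration takes no time and is no camera call; for the wrist camera it gives the pose at the moment of the call.
- manip.sign_off(): hands the job in; it is judged then, once.
The state is a dict: "clock": time; "joints": joint angles; "dq": joint speeds; "tau": joint torques, N m; "position": TCP position; "ee_rot": TCP orientation; "ft_force": force on the tool from outside, world axes, zero at the start; "moment": the same for the moment, N m; "gripper_width": opening from 0.0 (shut) to 1.0 (fully open); "gripper_force": force on a finger pad.
Only numpy, scipy, OpenCV 4.12 (cv2) and the standard library are available. Lean on these libraries where they do the work, as an engineer would, in place of code of your own. Each camera call takes 0.05 s, during which the arm holds its last target. There are 200 camera calls.

## Task

Put the coffee tamper away: set it upright, base down, in the large round cutout of the foam in the tool case, and push it down until its base stands fully home on the yellow bottom of the cutout. The foam grips it, so it must be pushed, not just let go. Let go of it, and leave the jar and the sugar shaker beside it standing where they are.

Things in the scene. Friction and masses are not known exactly. Their poses are not given: they have to be found in the camera images.
- tamper: Coffee tamper standing upright: round steel base 58 mm across, 20 mm high, under a dark-walnut handle up to 36 mm thick at 60 to 70 mm up (slimmer lower down); 86 mm tall, about 0.4 kg, round (yaw free). Origin: centre of the base's underside; z up along the handle. Grip across the handle, TCP 62 mm above the origin. Neighbours stand 0.1 m or more away.
- tamper_cutout (a point): Centre of the yellow bottom of the large round cutout, z up, in the foam of a lidless metal case (180x110 mm, fixed, 40 mm high). Cutout 30 mm deep, bottom 10 mm above the worktop; springy leaves narrow it from 70 mm at the mouth to 54 mm at half depth. Pushing the 58 mm base in takes 5 to 15 N; home = tamper origin here. The empty 46 mm cutout, 86 mm away along the case, is too small for it.
- cocoa: Bystander: clear spice jar with dark lid and green label, 44 mm across, 105 mm tall, standing. Origin: centre of its underside.
- sugar_shaker: Bystander: light grey sugar shaker with perforated domed top, 44 mm across, 90 mm tall, standing. Origin: centre of its underside.

How it is judged:
By the outcome, as a careful person would: the job done as asked, in the order asked, and still so for the second after the job is handed in, with the robot touching nothing.
It also fails if it takes over 40 s, if anything falls off the work surface, if the arm or the gripper's body presses on something with over 40 N, if the wrist force passes 120 N, or if a joint passes its speed limit or range.

## Working session

There is one attempt and no reset: what is moved stays moved. The work goes in short steps, Python scripts to look and compute and a tool call to move; the robot and the scene stay as the last step left them, time stands still between calls to the robot, and variables do not carry over. Pictures are saved under pics/ and viewed, at most 10 in all, crops included, and the job is handed in when it is done.

```bash
ls; mkdir -p pics
```

Run:
```python
from bench import manip, vision
import cv2,numpy as np
s=manip.read_state();print(s['clock'],s['position'],s['ee_rot'],s['gripper_width'])
for n in ['scene','side']:
    cv2.imwrite(f'pics/{n}0.png',vision.camera(n))
    c=vision.get_calibration(n);print(n,np.array(c['intrinsics']).round(1).tolist(),np.array(c['camera_from_world']).round(3).tolist())
```

```text
bench.py
pics
0.0 [ 189.98580261 -515.80078996  249.4317928 ] [[ 9.38406809e-01  3.45532293e-01 -3.08788635e-04]
 [ 3.45532407e-01 -9.38406033e-01  1.21333544e-03]
 [ 1.29477460e-04 -1.24529872e-03 -9.99999216e-01]] 1.0035371744230739
scene [[481.5, 0.0, 323.5], [0.0, 481.5, 234.1], [0.0, 0.0, 1.0]] [[-0.71, -0.704, -0.009, 405.314], [-0.5, 0.514, -0.697, 267.871], [0.496, -0.49, -0.717, 845.133], [0.0, 0.0, 0.0, 1.0]]
side [[501.7, 0.0, 325.8], [0.0, 501.7, 238.6], [0.0, 0.0, 1.0]] [[-0.947, -0.321, 0.009, 485.73], [-0.291, 0.844, -0.451, 160.557], [0.137, -0.429, -0.893, 846.734], [0.0, 0.0, 0.0, 1.0]]
```

View pics/scene0.png

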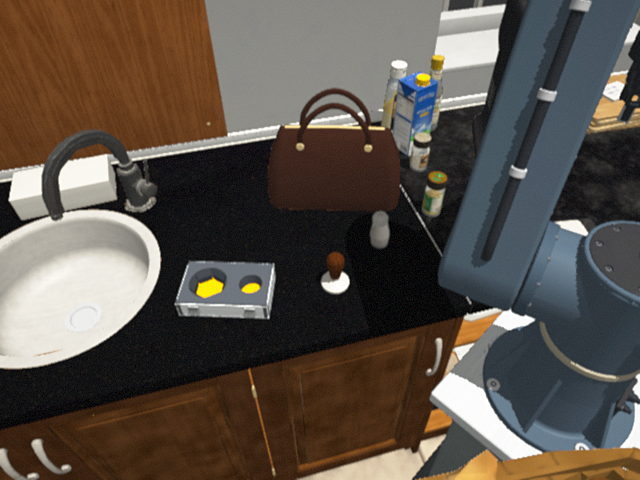

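View pics/side0.png

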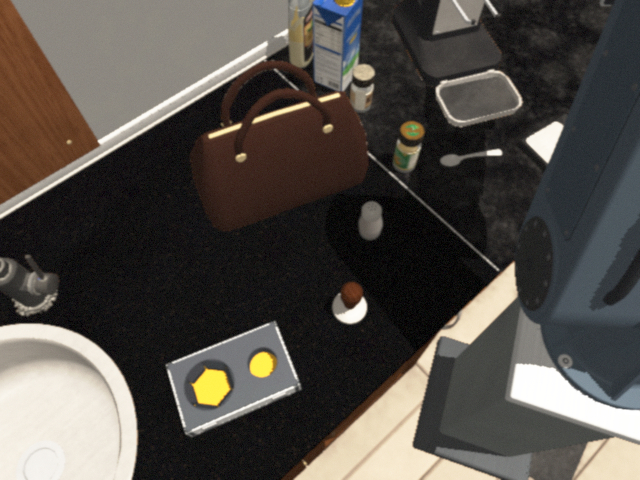

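Scene view: tamper base at about (335,284) and handle top at (336,256). Large cutout (209,287), small cutout (251,288), shaker (380,230) and jar (434,195). Side view: tamper (350,308), large cutout (212,387), small cutout (262,364). I'll triangulate these now and zoom in.

Create h.py:
```python
from bench import manip, vision
import cv2,numpy as np
def P(n):
    c=vision.get_calibration(n);return np.array(c['intrinsics']),np.array(c['camera_from_world'])
def tri(a,b):
    Ps=[];
    for n in('scene','side'):
        K,T=P(n);Ps.append(K@T[:3])
    X=cv2.triangulatePoints(Ps[0],Ps[1],np.float64(a).reshape(2,1),np.float64(b).reshape(2,1)).ravel();return X[:3]/X[3]
def proj(n,X):
    K,T=P(n);p=(K@(T[:3,:3]@np.array(X,float).T+T[:3,3:])).T;return p[:,:2]/p[:,2:]
def onplane(n,uv,z):
    K,T=P(n);R=T[:3,:3];c=-R.T@T[:3,3];d=R.T@np.linalg.inv(K)@[*uv,1];return c+d*(z-c[2])/d[2]
```

Run:
```python
from h import *
a=cv2.imread('pics/scene0.png');b=cv2.imread('pics/side0.png')
def seg(im,box,f):
    x,y,w,h=box;m=np.zeros(im.shape[:2],np.uint8);m[y:y+h,x:x+w]=f(im[y:y+h,x:x+w].astype(int))*255
    n,l,st,ce=cv2.connectedComponentsWithStats(m);return [(st[i].tolist(),ce[i].round(1)) for i in range(1,n) if st[i,4]>25]
yel=lambda i:(i[...,2]>150)&(i[...,0]<90)&(i[...,1]>110)
br=lambda i:(i[...,2]>i[...,0]+25)
wh=lambda i:(i.min(-1)>110)
for n,im,bc,bt in(('scene',a,(170,250,110,75),(310,240,55,60)),('side',b,(160,315,145,125),(325,272,50,60))):
    print(n,'yel',seg(im,bc,yel));print('brown',seg(im,bt,br));print('steel',seg(im,bt,wh))
for k,p,q in(('tamperbase',(335,284),(350,308)),('big',(209,287),(212,387)),('small',(251,288),(262,364)),('shaker foot',(379,244),(371,233)),('jar foot',(431,212),(403,166))):print(k,tri(p,q).round(1))
ca=cv2.resize(a[240:325,170:365],None,fx=4,fy=4,interpolation=2);cb=cv2.resize(b[270:440,160:375],None,fx=3.3,fy=3.3,interpolation=2)
cv2.imwrite('pics/ca.png',ca);cv2.imwrite('pics/cb.png',cb)
```

```text
scene yel [([196, 278, 27, 20, 361], array([208.8, 287.7])), ([241, 283, 19, 10, 141], array([250.6, 287.6]))]
brown [([327, 251, 18, 28, 365], array([335.1, 263.6]))]
steel [([321, 272, 29, 22, 418], array([335.5, 283.3]))]
side yel [([249, 352, 26, 25, 497], array([261.9, 364.2])), ([191, 368, 40, 38, 1031], array([211. , 386.9]))]
brown [([341, 282, 23, 28, 451], array([351.6, 293.9]))]
steel [([334, 297, 33, 27, 559], array([350.3, 311.6]))]
tamperbase [435.4 100.7  -4.1]
big [597.6 301.6  24. ]
small [538.3 242.2  19.1]
shaker foot [442.2 -49.8  -1.1]
jar foot [ 423.9 -221.    -6.7]
```

View pics/ca.png

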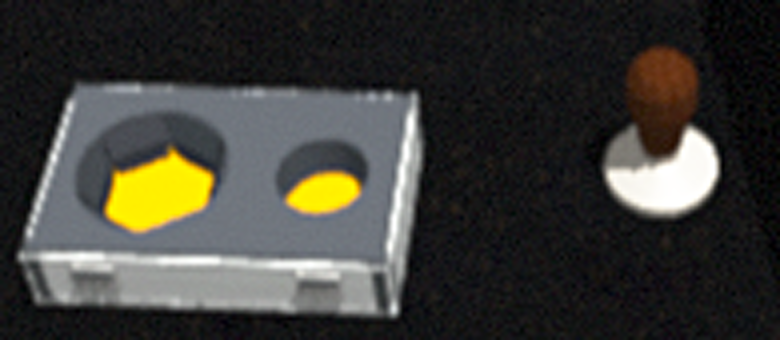

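View pics/cb.png

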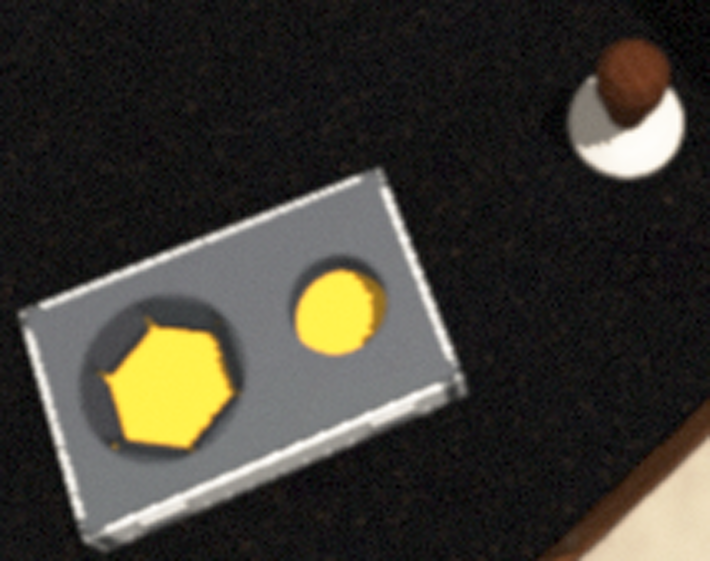

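The crops give the mouth centres. Large: scene (207.8,283), side (208.9,384.7). Small: scene (250.6,284.3), side (262.6,362.4). The yellow hexagon is the floor of the large cutout. The tamper is standing upright.

Run:
```python
from h import *
for k,p,q in(('bigmouth',(207.8,283),(208.9,384.7)),('smallmouth',(250.6,284.3),(262.6,362.4)),('bag corner low',(270,205),(212,226)),('bag R low',(395,209),(366,178)),('bag handle',(322,90),(268,62)),('bagtop R',(395,130),(340,97)),('faucet top',(75,133),(5,262))):print(k,tri(p,q).round(1))
for n,uv in(('scene',(207.8,283)),('side',(208.9,384.7)),('scene',(250.6,284.3)),('side',(262.6,362.4))):print(onplane(n,uv,40).round(1))
# tamper: rendered silhouettes fit: brown centroid ~ z 55 and steel outline
from scipy.optimize import least_squares
t=np.linspace(0,2*np.pi,60)
def box(n,x,y,z0):
    r=[np.c_[x+29*np.cos(t),y+29*np.sin(t),0*t+z] for z in(z0,z0+20)];p=proj(n,np.vstack(r));return np.array([p[:,0].min(),p[:,0].max(),p[:,1].max()])
m=np.r_[321,349.5,293.5,334,366.5,323.5]
r=least_squares(lambda v:np.r_[box('scene',*v),box('side',*v)]-m,[435,100,0]);print(r.x,r.fun.round(1))
d=np.array([r.x[0],r.x[1],250])-manip.read_state()['position'];print(d,manip.read_state()['ee_rot'].T@d)
```

```text
bigmouth [601.1 300.6  32.9]
smallmouth [535.8 242.5  34. ]
bag corner low [732.7  26.  -16.9]
bag R low [ 484.8 -158.4    6.9]
bag handle [641.8 -89.2 299.2]
bagtop R [ 552.7 -204.3  169.8]
faucet top [778.5 328.7 341.9]
[595.6 303.2  40. ]
[599.1 301.2  40. ]
[531.7 245.3  40. ]
[534.5 243.4  40. ]
[4.35849460e+02 1.00355260e+02 4.50300219e-02] [ 0.6  0.1 -0.1 -1.3  0.8  0.3]
[2.45876227e+02 6.16192141e+02 5.06842571e-01] [ 4.43644163e+02 -4.93282863e+02  6.02004131e-02]
```

The rows are not in the units I measure in: shifts go in shares of 1000 mm and turns go in shares of 180 degrees. I convert before sending: -417 mm / 1000 = -0.417, -389 mm / 1000 = -0.389.

>>> {"method": "run_rows", "body": {"segments": [[[0.02,-0.022,0,0,0,0],[0.06,-0.067,0,0,0,0],[0.102,-0.113,0,0,0,0],[0.144,-0.16,0,0,0,0],[0.186,-0.207,0,0,0,0],[0.228,-0.254,0,0,0,0],[0.27,-0.3,0,0,0,0],[0.312,-0.347,0,0,0,0],[0.35,-0.389,0,0,0,0],[0.375,-0.417,0,0,0,0]]], "finger_gap": 1.0}}

```text
clock: 1.35
position: [398.2, 7.1, 249.9]
ee_rot: [[0.938, 0.347, -0.0], [0.347, -0.938, 0.0], [-0.0, -0.0, -1.0]]
ft_force: [0.1, -0.8, -0.7]
gripper_width: 1.002
gripper_force: 0.0
```

Run:
```python
from h import *
s=manip.read_state();c=vision.get_calibration('wrist');cv2.imwrite('pics/w1.png',vision.camera('wrist'))
np.savez('w1.npz',K=c['intrinsics'],T=c['camera_from_world']);print(np.array(c['intrinsics']).round(1).tolist(),np.array(c['camera_from_world']).round(3).tolist())
d=np.array([435.8,100.4,250])-s['position'];print(s['position'],s['ee_rot'].T@d)
```

```text
[[371.6, 0.0, 321.1], [0.0, 371.6, 236.4], [0.0, 0.0, 1.0]] [[0.348, -0.937, 0.0, -132.636], [-0.892, -0.331, 0.308, 318.283], [-0.288, -0.107, -0.951, 494.865], [0.0, 0.0, 0.0, 1.0]]
[398.18016121   7.10260644 249.92971232] [ 6.76735766e+01 -7.44308006e+01 -6.17122214e-02]
```

View pics/w1.png

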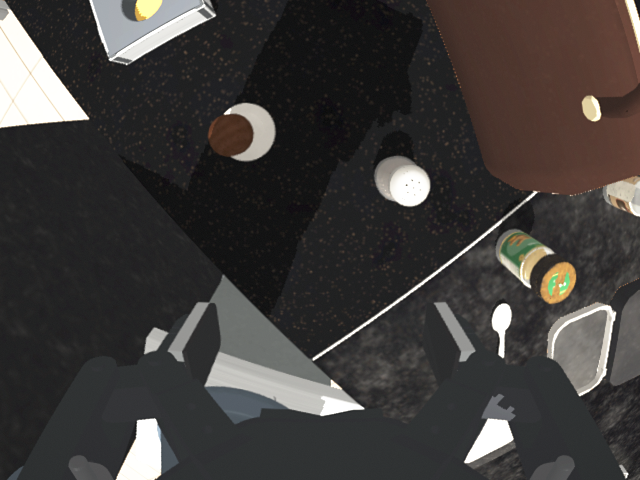

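Wrist view: tamper steel base right edge is at u≈275, spanning v from 103 to 161, with the handle at (231,135). The shaker is at (403,182) and the jar at (535,265), both standing. Next I'll refine the tamper position from this view.

Add to h.py:
```python
def wproj(K,T,X):
    p=(T[:3,:3]@np.array(X,float).T+T[:3,3:]).T;r=np.hypot(p[:,0],p[:,1]);th=np.arctan2(r,p[:,2]);return K[:2,2]+np.c_[p[:,0]/r,p[:,1]/r]*(K[0,0]*th)[:,None]
```

Run:
```python
from h import *
from scipy.optimize import least_squares
w=np.load('w1.npz');K,T=w['K'],w['T'];im=cv2.imread('pics/w1.png').astype(int)[85:180,190:300]
st=im.min(-1)>100;br=(im[...,2]>im[...,0]+20)&(im[...,2]>45)
br=cv2.morphologyEx(br.astype(np.uint8),cv2.MORPH_OPEN,np.ones((5,5)))
y,x=np.where(cv2.morphologyEx(st.astype(np.uint8),cv2.MORPH_OPEN,np.ones((5,5))));yb,xb=np.where(br)
m=np.array([x.max()+190.5,y.min()+84.5,y.max()+85.5,xb.min()+189.5,yb.min()+84.5,yb.max()+85.5]);print(m)
t=np.linspace(0,6.283,90)
def f(v):
    C=lambda r,z:np.c_[v[0]+r*np.cos(t),v[1]+r*np.sin(t),0*t+z+v[2]]
    b=wproj(K,T,np.vstack([C(29,0),C(29,20)]));h=wproj(K,T,np.vstack([C(18,60),C(18,65),C(18,70)]))
    return np.array([b[:,0].max(),b[:,1].min(),b[:,1].max(),h[:,0].min(),h[:,1].min(),h[:,1].max()])
r=least_squares(lambda v:f(v)-m,[436,100,0]);print(r.x,r.fun.round(1))
```

```text
[274.5 102.5 160.5 207.5 113.5 156.5]
[436.84508638 102.27524796  -1.64985239] [-0.7 -0.2  1.5  0.6 -0.5 -0.6]
```

Converted, 188 mm / 1000 = 0.188, -75.2 mm / 1000 = -0.0752.

>>> {"method": "run_rows", "body": {"segments": [[[0.02,-0.022,0.01,0,0,0],[0.045,-0.049,0.03,0,0,0],[0.063,-0.069,0.06,0,0,0],[0.0686,-0.0752,0.09,0,0,0],[0.0686,-0.0752,0.125,0,0,0],[0.0686,-0.0752,0.155,0,0,0],[0.0686,-0.0752,0.175,0,0,0],[0.0686,-0.0752,0.188,0,0,0],[0.0686,-0.0752,0.188,0,0,0]]], "finger_gap": 1.0}}

```text
clock: 2.52
position: [435.9, 99.0, 61.5]
ee_rot: [[0.938, 0.345, -0.001], [0.345, -0.938, -0.0], [-0.001, -0.0, -1.0]]
ft_force: [0.2, -0.7, 0.0]
gripper_width: 1.001
gripper_force: 0.0
```

>>> {"method": "run_rows", "body": {"segments": [[[0,0,0,0,0,0],[0,0,0,0,0,0],[0,0,0,0,0,0],[0,0,0,0,0,0],[0,0,0,0,0,0],[0,0,0,0,0,0]]], "finger_gap": 0.0, "clamp_n": 70}}

```text
clock: 3.28
position: [436.8, 99.1, 62.8]
ee_rot: [[0.938, 0.346, 0.002], [0.346, -0.938, 0.0], [0.001, 0.0, -1.0]]
ft_force: [-1.1, -1.2, 9.7]
gripper_width: 0.38
gripper_force: 68.6
```

Run:
```python
from h import *
cv2.imwrite('pics/w2.png',vision.camera('wrist'))
```

```text
(no output)
```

View pics/w2.png

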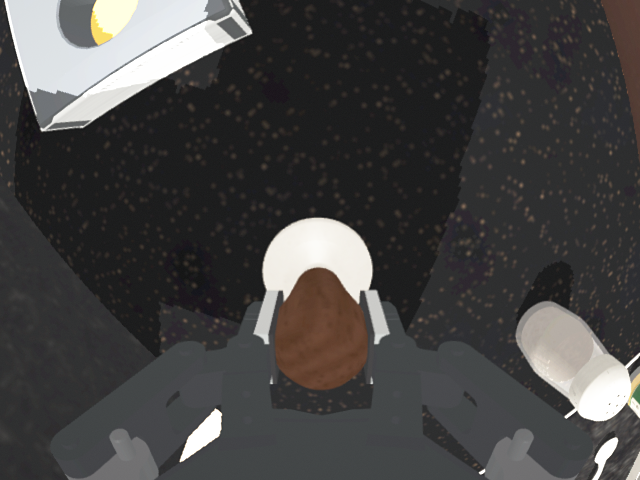

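Grip is firm: 0.38 opening, 69 N. The tamper stands between the pads, with its base at about (318,270). I'll lift and move to just short of the case, then measure the cutout from there.

Converted, -132 mm / 1000 = -0.132, -100 mm / 1000 = -0.1.

>>> {"method": "run_rows", "body": {"segments": [[[0,0,-0.02,0,0,0],[0,0,-0.06,0,0,0],[0.01,-0.02,-0.1,0,0,0],[0.03,-0.05,-0.11,0,0,0],[0.06,-0.085,-0.11,0,0,0],[0.09,-0.118,-0.11,0,0,0],[0.11,-0.132,-0.11,0,0,0],[0.115,-0.132,-0.11,0,0,0],[0.115,-0.132,-0.11,0,0,0],[0.115,-0.132,-0.11,0,0,0]]]}}

```text
clock: 4.58
position: [498.2, 261.9, 171.9]
ee_rot: [[0.939, 0.345, -0.001], [0.345, -0.939, -0.0], [-0.001, 0.0, -1.0]]
ft_force: [0.1, -0.2, -3.5]
gripper_width: 0.377
gripper_force: 70.3
```

Run:
```python
from h import *
c=vision.get_calibration('wrist');cv2.imwrite('pics/w3.png',vision.camera('wrist'))
np.savez('w3.npz',K=c['intrinsics'],T=c['camera_from_world'])
```

```text
(no output)
```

View pics/w3.png

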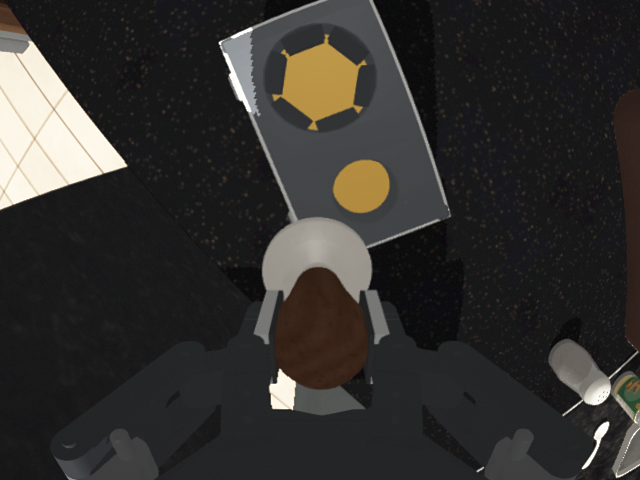

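The cutout mouth spans u 264–377, v 23–132, and the yellow floor is at about (320,80). The held base spans u 262–373, with its top edge at v=217. I'll fit both.

Run:
```python
from h import *
from scipy.optimize import least_squares
w=np.load('w3.npz');K,T=w['K'],w['T'];im=cv2.imread('pics/w3.png').astype(int)
t=np.linspace(0,6.283,180)
C=lambda v,r,z=0:np.c_[v[0]+r*np.cos(t),v[1]+r*np.sin(t),0*t+z+v[2]]
ex=lambda p:np.r_[p.min(0),p.max(0)]
m=np.r_[264,23.5,377,131.5]
ms=np.r_[170+77/4,240+110/4,170+225/4,240+235/4]; md=np.r_[160+80/3.3,270+295/3.3,160+243/3.3,270+462/3.3]
r=least_squares(lambda v:ex(wproj(K,T,C(v,35)))-m,[598,302,40]);print('wrist only',r.x.round(1),r.fun.round(1))
r=least_squares(lambda v:ex(wproj(K,T,C([*v,40],35)))-m,[598,302]);print('wrist z40',r.x.round(1),r.fun.round(1))
r=least_squares(lambda v:np.r_[ex(wproj(K,T,C(v,35)))-m,ex(proj('scene',C(v,35)))-ms,ex(proj('side',C(v,35)))-md],[598,302,40]);print('all',r.x.round(1),r.fun.round(1))
# yellow floor, all-world hue mask
sub=im[15:140,255:385];y=(sub[...,2]>sub[...,0]+60)
yy,xx=np.where(y);print('yellow',xx.mean()+255,yy.mean()+15)
r=least_squares(lambda v:wproj(K,T,[[*v,10]])[0]-[xx.mean()+255,yy.mean()+15],[598,302]);print('floor z10',r.x.round(1))
# held tamper base
mb=np.r_[262.5,217,372.5]
p=manip.read_state()['position']
def base(v):
    b=wproj(K,T,np.vstack([C([v[0],v[1],p[2]-62],29),C([v[0],v[1],p[2]-62],29,20)]));return np.r_[b[:,0].min(),b[:,1].min(),b[:,0].max()]
r=least_squares(lambda v:base(v)-mb,p[:2]);print('base',r.x,r.fun.round(1),'offset from TCP',r.x-p[:2],p)
R=manip.read_state()['ee_rot'];print(R.T@np.array([*(np.array([598,302])-r.x),0]))
```

```text
wrist only [598.6 298.7  59.8] [ 0.2 -0.2 -0.2  0.2]
wrist z40 [600.6 299.5] [ 4.5  4.  -4.5 -3.8]
all [599.1 299.9  46.5] [ 1.8  3.5 -4.6 -1.8  0.4 -1.8 -1.1 -5.6  0.8  0.5 -2.  -2.8]
yellow 319.81732662437105 81.79326186830015
floor z10 [600.1 299.8]
base [498.45456003 263.33367879] [-3.8  0.5  3.8] offset from TCP [0.21970892 1.39438272] [498.23485111 261.93929606 172.01462153]
[ 1.06773236e+02 -1.96279706e+00 -4.94275296e-02]
```

Converted, 107 mm / 1000 = 0.107, 102 mm / 1000 = 0.102.

>>> {"method": "run_rows", "body": {"segments": [[[0.02,0,0,0,0,0],[0.055,0,0,0,0,0],[0.085,0,0.005,0,0,0],[0.102,0,0.02,0,0,0],[0.107,0,0.04,0,0,0],[0.107,0,0.055,0,0,0],[0.107,0,0.062,0,0,0],[0.107,0,0.062,0,0,0]]]}}

```text
clock: 5.62
position: [598.5, 299.5, 109.7]
ee_rot: [[0.938, 0.346, -0.001], [0.346, -0.938, -0.0], [-0.001, 0.0, -1.0]]
ft_force: [-0.4, -0.2, -3.6]
gripper_width: 0.379
gripper_force: 70.3
```

Run:
```python
from h import *
a=vision.camera('scene')[215:325,150:300];b=vision.camera('side')[300:440,140:310];w=vision.camera('wrist')[120:420,170:470]
f=lambda i:cv2.resize(i,(400,int(i.shape[0]*400/i.shape[1])),interpolation=2)
A,B=f(a),f(b);H=np.zeros((330,800,3),np.uint8);H[:A.shape[0],:400]=A;H[:B.shape[0],400:]=B
cv2.imwrite('pics/m4.png',H);cv2.imwrite('pics/w4.png',w)
```

```text
(no output)
```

View pics/m4.png

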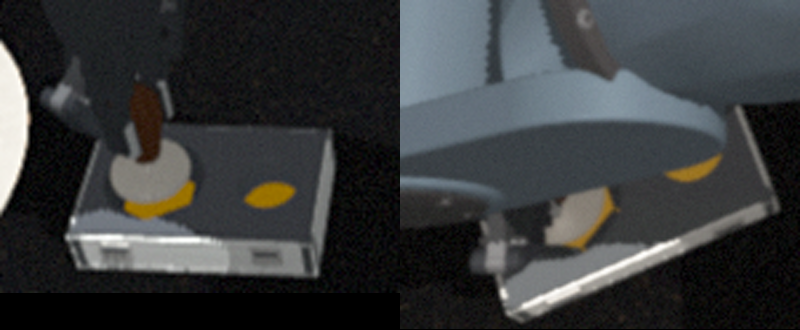

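Scene view: the base's top disk, at about (206.6,279.5), hangs over the large cutout. I'll compare that with the projection.

Run:
```python
from h import *
p=manip.read_state()['position'];X,Y=p[:2]+[.2,1.4]
t=np.linspace(0,6.283,90)
C=lambda x,y,r,z:np.c_[x+r*np.cos(t),y+r*np.sin(t),0*t+z]
e=lambda q:np.r_[q.min(0),q.max(0)].round(1)
z=p[2]-62.8
print('base pred',e(proj('scene',np.vstack([C(X,Y,29,z),C(X,Y,29,z+20)]))),'meas',150+110/2.667,215+138/2.667,150+192/2.667,215+206/2.667)
print('mouth meas',170+77/4,240+110/4,170+225/4,240+235/4)
for c in((598,302),(599,300.5),(600.5,299.7)):print(c,e(proj('scene',C(*c,35,40))),e(proj('scene',C(*c,38,40))))
print([proj('scene',[[X+a,Y+b,z+10]])[0].round(1) for a,b in((0,0),(5,0),(0,5))])
```

```text
base pred [189.9 261.3 221.4 290.5] meas 191.2448443944507 266.7435320584927 221.9910011248594 292.2403449568804
mouth meas 189.25 267.5 226.25 298.75
(598, 302) [189.8 268.6 225.2 296.1] [188.3 267.5 226.7 297.3]
(599, 300.5) [190.2 268.  225.5 295.4] [188.6 266.8 227.  296.6]
(600.5, 299.7) [190.1 267.4 225.3 294.7] [188.5 266.2 226.8 295.9]
[array([205.8, 275.7]), array([204.4, 274.3]), array([203.8, 277.1])]
```

Converted, 34 mm / 1000 = 0.034, 1.5 mm / 1000 = 0.0015.

>>> {"method": "run_rows", "body": {"segments": [[[0.0015,0,0.003,0,0,0],[0.0015,0,0.008,0,0,0],[0.0015,0,0.013,0,0,0],[0.0015,0,0.018,0,0,0],[0.0015,0,0.022,0,0,0],[0.0015,0,0.026,0,0,0],[0.0015,0,0.029,0,0,0],[0.0015,0,0.032,0,0,0],[0.0015,0,0.034,0,0,0],[0.0015,0,0.034,0,0,0]]]}}

```text
clock: 7.02
position: [600.5, 299.8, 75.7]
ee_rot: [[0.938, 0.346, -0.0], [0.346, -0.938, -0.0], [-0.0, 0.0, -1.0]]
ft_force: [1.2, -4.9, 1.2]
gripper_width: 0.38
gripper_force: 71.1
```

Converted, 3 mm / 1000 = 0.003, 2 mm / 1000 = 0.002.

>>> {"method": "run_rows", "body": {"segments": [[[0,0,0.001,0,0,0],[0,0,0.002,0,0,0],[0,0,0.003,0,0,0],[0,0,0.003,0,0,0]]]}}

```text
clock: 7.52
position: [600.5, 299.9, 72.9]
ee_rot: [[0.938, 0.346, 0.0], [0.346, -0.938, -0.0], [-0.0, 0.0, -1.0]]
ft_force: [-0.1, -4.4, 1.9]
gripper_width: 0.38
gripper_force: 71.3
```

>>> {"method": "run_rows", "body": {"segments": [[[0,0,0.0007,0,0,0],[0,0,0.0014,0,0,0],[0,0,0.0014,0,0,0]]]}}

```text
clock: 7.9
position: [600.7, 300.1, 72.2]
ee_rot: [[0.938, 0.346, 0.001], [0.346, -0.938, -0.0], [0.001, 0.0, -1.0]]
ft_force: [-1.3, -5.8, 7.1]
gripper_width: 0.382
gripper_force: 71.9
```

Converted, 1.4 mm / 1000 = 0.0014, 0.7 mm / 1000 = 0.0007.

>>> {"method": "run_rows", "body": {"segments": [[[0,0,0.0007,0,0,0],[0,0,0.0014,0,0,0],[0,0,0.0014,0,0,0]]]}}

```text
clock: 8.28
position: [601.0, 300.3, 72.1]
ee_rot: [[0.938, 0.346, 0.002], [0.346, -0.938, 0.0], [0.002, 0.0, -1.0]]
ft_force: [-4.8, -6.5, 17.3]
gripper_width: 0.383
gripper_force: 73.1
```

>>> {"method": "run_rows", "body": {"segments": [[[0,0,0.0007,0,0,0],[0,0,0.0014,0,0,0],[0,0,0.0014,0,0,0]]]}}

```text
clock: 8.65
position: [601.3, 300.6, 72.0]
ee_rot: [[0.938, 0.346, 0.003], [0.346, -0.938, 0.001], [0.003, 0.0, -1.0]]
ft_force: [-9.5, -7.2, 27.2]
gripper_width: 0.379
gripper_force: 74.3
```

The tool has stopped at z = 72.0 while the force rises steeply, so the base is on the bottom. I'll relax the push, release and back off upward.

Converted, -3 mm / 1000 = -0.003, -1.5 mm / 1000 = -0.0015.

>>> {"method": "run_rows", "body": {"segments": [[[0,0,-0.0015,0,0,0],[0,0,-0.003,0,0,0],[0,0,-0.003,0,0,0]]]}}

```text
clock: 9.02
position: [600.6, 300.1, 72.1]
ee_rot: [[0.938, 0.346, 0.001], [0.346, -0.938, 0.0], [0.001, 0.0, -1.0]]
ft_force: [-1.8, -4.9, 7.0]
gripper_width: 0.381
gripper_force: 72.1
```

>>> {"method": "run_rows", "body": {"segments": [[[0,0,0,0,0,0],[0,0,0,0,0,0],[0,0,0,0,0,0],[0,0,0,0,0,0],[0,0,0,0,0,0],[0,0,0,0,0,0]]], "finger_gap": 1.0}}

```text
clock: 9.78
position: [600.4, 300.2, 71.8]
ee_rot: [[0.938, 0.346, 0.0], [0.346, -0.938, 0.0], [0.0, -0.0, -1.0]]
ft_force: [-0.8, -0.6, 1.0]
gripper_width: 0.996
gripper_force: 0.0
```

>>> {"method": "run_rows", "body": {"segments": [[[0,0,-0.005,0,0,0],[0,0,-0.02,0,0,0],[0,0,-0.045,0,0,0],[0,0,-0.075,0,0,0],[0,0,-0.095,0,0,0],[0,0,-0.1,0,0,0],[0,0,-0.1,0,0,0]]]}}

```text
clock: 10.65
position: [600.2, 300.1, 171.4]
ee_rot: [[0.938, 0.346, -0.0], [0.346, -0.938, -0.0], [-0.0, 0.0, -1.0]]
ft_force: [-0.3, 0.2, -0.8]
gripper_width: 1.001
gripper_force: 0.0
```

Run:
```python
from h import *
c=vision.get_calibration('wrist');w=vision.camera('wrist')
a=vision.camera('scene');cv2.imwrite('pics/s5.png',a);cv2.imwrite('pics/w5.png',w);np.savez('w5.npz',K=c['intrinsics'],T=c['camera_from_world'])
A=cv2.resize(a[220:325,150:290],(400,300),interpolation=2);B=cv2.resize(w,(400,300),interpolation=cv2.INTER_AREA);cv2.imwrite('pics/m5.png',np.hstack([A,B]))
```

```text
(no output)
```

View pics/m5.png

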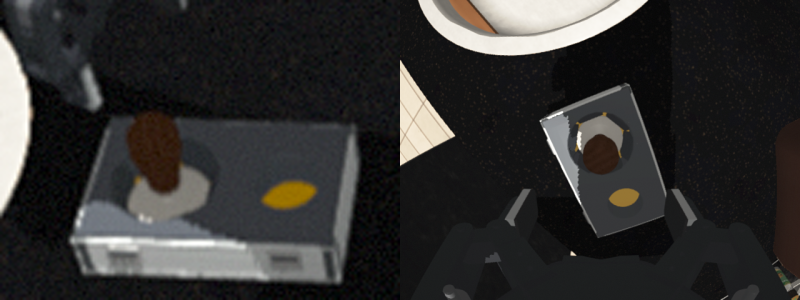

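Released: the tamper stands upright in the large cutout. I'll check its height in both views against the model, seated and raised.

Run:
```python
from h import *
t=np.linspace(0,6.283,90)
def brown(im,b):
    x,y,w,h=b;s=im[y:y+h,x:x+w].astype(int);m=((s[...,2]>s[...,0]+20)&(s[...,1]<s[...,2]*.6)).astype(np.uint8);m=cv2.morphologyEx(m,cv2.MORPH_OPEN,np.ones((3,3)));q=np.where(m);return q[1].min()+x,q[1].max()+x+1,q[0].min()+y,q[0].max()+y+1
print('before',brown(cv2.imread('pics/scene0.png'),(310,240,55,50)),'after',brown(cv2.imread('pics/s5.png'),(180,245,50,50)))
def top(x,y,z0):
    p=np.vstack([np.c_[x+r*np.cos(t),y+r*np.sin(t),0*t+z0+z] for r,z in((18,65),(18,70),(14,80),(6,86))]);q=proj('scene',p);return np.r_[q[:,0].min(),q[:,0].max(),q[:,1].min()].round(1)
print('pred before',top(436.5,101,0));
for z in(10,15,20):
  for c in((600.5,300),(599,301)):print(z,c,top(*c,z))
print(manip.read_state()['ft_force'])
```

```text
before (np.int64(327), np.int64(344), np.int64(252), np.int64(278)) after (np.int64(195), np.int64(211), np.int64(261), np.int64(286))
pred before [326.3 344.3 251.9]
10 (600.5, 300) [194.5 213.7 259.1]
10 (599, 301) [194.6 213.7 259.8]
15 (600.5, 300) [194.  213.3 257.4]
15 (599, 301) [194.  213.3 258.1]
20 (600.5, 300) [193.5 212.8 255.7]
20 (599, 301) [193.5 212.8 256.4]
[-1.34370433  0.67842458 -0.42561167]
```

The image agrees with fully home: handle top at row 261, against 259–260 predicted if home and about 257 or less if raised 5 mm or more. To confirm, I'll press lightly on the handle top with the fingers shut.

Converted, 55 mm / 1000 = 0.055, 54 mm / 1000 = 0.054.

>>> {"method": "run_rows", "body": {"segments": [[[0,0,0.01,0,0,0],[0,0,0.03,0,0,0],[0,0,0.045,0,0,0],[0,0,0.05,0,0,0],[0,0,0.052,0,0,0],[0,0,0.054,0,0,0],[0,0,0.055,0,0,0],[0,0,0.055,0,0,0]]], "finger_gap": 0.0, "clamp_n": 40}}

```text
clock: 11.75
position: [600.5, 300.2, 117.0]
ee_rot: [[0.938, 0.346, 0.0], [0.346, -0.938, 0.0], [0.0, -0.0, -1.0]]
ft_force: [0.2, -0.1, -0.5]
gripper_width: 0.002
gripper_force: 0.0
```

>>> {"method": "run_rows", "body": {"segments": [[[0,0,0.001,0,0,0],[0,0,0.002,0,0,0],[0,0,0.003,0,0,0],[0,0,0.003,0,0,0]]]}}

```text
clock: 12.25
position: [600.7, 300.5, 114.7]
ee_rot: [[0.938, 0.346, 0.001], [0.346, -0.938, 0.001], [0.001, -0.0, -1.0]]
ft_force: [-0.8, 0.2, 6.4]
gripper_width: 0.0
gripper_force: 3.5
```

Contact came at TCP z≈115, so the handle top is at 96 mm, exactly home. I'll press a little more, then withdraw.

Converted, 3 mm / 1000 = 0.003, 2 mm / 1000 = 0.002.

>>> {"method": "run_rows", "body": {"segments": [[[0,0,0.001,0,0,0],[0,0,0.002,0,0,0],[0,0,0.003,0,0,0],[0,0,0.003,0,0,0]]]}}

```text
clock: 12.75
position: [601.4, 301.2, 114.3]
ee_rot: [[0.938, 0.346, 0.004], [0.346, -0.938, 0.002], [0.004, -0.001, -1.0]]
ft_force: [-7.4, -0.1, 25.4]
gripper_width: -0.001
gripper_force: 12.5
```

>>> {"method": "run_rows", "body": {"segments": [[[0,0,-0.005,0,0,0],[0,0,-0.025,0,0,0],[0,0,-0.06,0,0,0],[0,0,-0.09,0,0,0],[0,0,-0.1,0,0,0],[0,0,-0.1,0,0,0]]]}}

```text
clock: 13.5
position: [600.4, 300.1, 211.0]
ee_rot: [[0.938, 0.345, 0.0], [0.345, -0.938, 0.0], [0.0, -0.0, -1.0]]
ft_force: [0.3, 0.7, -1.2]
gripper_width: 0.0
gripper_force: 0.0
```

Run:
```python
from h import *
a=vision.camera('scene');cv2.imwrite('pics/s6.png',a);print(manip.read_state()['clock'])
```

```text
13.55
```

View pics/s6.png

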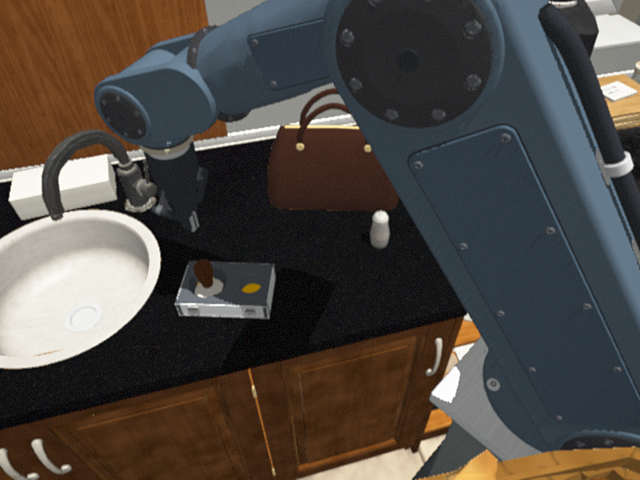

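The tamper is upright in the large cutout at (205,280). The shaker stands unmoved at (380,230). The jar is hidden behind the arm here, but it was standing in the earlier wrist view and nothing has gone near it. The gripper is clear.

```bash
python3 -c "
from bench import manip, vision
print(manip.sign_off())"
```

```text
the job is handed in; nothing more can be done
None
```

The tamper is upright and released in the large cutout, its base fully home by force and height (handle top at 96 mm), and I handed the job in at about 13.6 s; the shaker is unmoved, and the jar, hidden by the arm in the last picture, was standing when last seen and nothing went near it.

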